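Find the jar that has lost its vacuum and set it aside

TASK

One of the three gold-lidded jars on the tray has lost its vacuum: press the centre buttons of the lids slowly and gently with the closed fingers until you feel the bad one snap over and stay down (the good ones only give softly and spring back), without denting any. Then set that jar down upright in the empty bay of the grey reject crate without dropping it, and let go. Leave the good jars standing on the tray and disturb nothing else.

Things in the scene. Friction and masses are not known exactly. Their poses are not given: they have to be found in the camera images.
- tray: white plastic board, 170 x 360 x 8 mm, fixed, the jars stand on it in a row along its y axis about 120 mm apart; origin at the centre of its underside
- jar_a: one of three look-alike brown glass jars with a gold metal screw lid, standing on the tray; 350 g, 58 mm diameter (glass and lid alike); origin at the centre of its underside, z up. The lid is a 16 mm high cylinder, grippable; its flat top is 96 mm above the origin if screwed right down, but each lid stands 0 to 6 mm higher, unevenly and not reported
- jar_b: like jar_a. In the centre of each jar's lid a round metal button of 30 mm diameter stands 7 mm proud of the lid top (its top is thus 103 to 109 mm above the jar's origin) and can be pressed 5 mm down to a hard stop; more than 20 N on a button dents it. Which jar is the bad one is not reported: it must be felt
- jar_c: like jar_a. Good lids: the force on the button climbs steadily, from 2.5 N to 6 or 8 N over the 5 mm, then the hard stop, and it springs back. The bad lid (any of the three): the force climbs from 3 N to about 7 N at 1.5 mm, then falls away to nothing by 3.6 mm, where the button snaps down to the stop and stays there by itself
- button_a (a joint): travel of the raised centre button of jar_a's lid (m): 0 up, 0.005 fully down against its hard stop; springs back up when let go, unless it is the bad one and has snapped over
- button_b (a joint): travel of the raised centre button of jar_b's lid (m): 0 up, 0.005 fully down against its hard stop; springs back up when let go, unless it is the bad one and has snapped over
- button_c (a joint): travel of the raised centre button of jar_c's lid (m): 0 up, 0.005 fully down against its hard stop; springs back up when let go, unless it is the bad one and has snapped over
- crate: grey open reject crate, fixed, 150 (x) x 260 (y) x 50 mm high, walls 5 mm, a divider across its middle makes two bays side by side along its y; origin at the centre of its underside. The +y bay already holds a can
- bay (a point): centre of the inner floor (5 mm above the table) of the crate's empty bay, the one at -y; the bay is 140 (x) x 122 (y) mm inside, walls and divider rise 45 mm above this point
- can_crate: can 66 mm diameter, 55 mm high, in the crate's other bay; a bystander, loose, origin at the centre of its underside
- can_tray: small can 40 mm diameter, 40 mm high, on the tray's near edge between two jars; a bystander, loose, origin at the centre of its underside
- can_flat: flat can 84 mm diameter, 35 mm high, on the table beyond the crate; a bystander, loose, origin at the centre of its underside
- sauce: green sauce bottle 64 mm diameter, 200 mm high, beyond the tray; a bystander, loose, origin at the centre of its underside
- paste: jar 72 mm diameter, 110 mm high with a plain white cap, beyond the tray; a bystander, loose, origin at the centre of its underside
- vinegar: brown bottle 68 mm diameter, 220 mm high, to the right of the tray; a bystander, loose, origin at the centre of its underside
- tape: cardboard tape roll 90 mm diameter, 45 mm high, to the left of the crate; a bystander, loose, origin at the centre of its underside
Mind the look-alikes: they are no part of the job. What is shaped like the jar_c but purple is not meant. What is shaped like the jar_b but green is not meant.

How it is judged:
On the way, in this order (a step that is already met when the one before it is completed fails the run):
1. a lid button has snapped over and stays down by itself, untouched, its jar still standing on the tray (((value of joint button_a above 0.0042 m and contact force between anything else and button_a below 0.1 N and distance of jar_a from where it was at the start of the episode below 0.02 m) or (value of joint button_b above 0.0042 m and contact force between anything else and button_b below 0.1 N and distance of jar_b from where it was at the start of the episode below 0.02 m) or (value of joint button_c above 0.0042 m and contact force between anything else and button_c below 0.1 N and distance of jar_c from where it was at the start of the episode below 0.02 m))), for 0.2 s.
2. that jar has been lifted clear of the tray (((value of joint button_a above 0.0042 m and z of jar_a in the frame of tray above 0.03 m) or (value of joint button_b above 0.0042 m and z of jar_b in the frame of tray above 0.03 m) or (value of joint button_c above 0.0042 m and z of jar_c in the frame of tray above 0.03 m))), for 0.1 s.
At the end, for the whole second after the job is handed in: the jar whose button has snapped down (and is still down) stands upright (within 4.5 degrees), released and at rest, on the floor of the crate's empty bay (within 55 mm of its centre); the other two jars stand upright on the tray within 30 mm of where they were (((value of joint button_a above 0.0042 m and horizontal distance between jar_a and bay below 0.055 m and z of jar_a in the frame of bay between -0.006 and 0.006 m and linear speed of jar_a below 0.02 m/s and distance of each of jar_b, jar_c from where it was at the start of the episode below 0.03 m) or (value of joint button_b above 0.0042 m and horizontal distance between jar_b and bay below 0.055 m and z of jar_b in the frame of bay between -0.006 and 0.006 m and linear speed of jar_b below 0.02 m/s and distance of each of jar_a, jar_c from where it was at the start of the episode below 0.03 m) or (value of joint button_c above 0.0042 m and horizontal distance between jar_c and bay below 0.055 m and z of jar_c in the frame of bay between -0.006 and 0.006 m and linear speed of jar_c below 0.02 m/s and distance of each of jar_a, jar_b from where it was at the start of the episode below 0.03 m)) and angle between each of jar_a, jar_b, jar_c's own z axis and vertical below 0.08 rad); the robot touches nothing.
It fails at once if a lid button is pressed with more than 20 N (dented) (contact force between anything else and button_a above 20 N or contact force between anything else and button_b above 20 N or contact force between anything else and button_c above 20 N).
It fails at once if a jar is dropped or knocked: moving faster than 0.5 m/s while not held ((contact force between the fingers and jar_a below 0.2 N and linear speed of jar_a above 0.5 m/s) or (contact force between the fingers and jar_b below 0.2 N and linear speed of jar_b above 0.5 m/s) or (contact force between the fingers and jar_c below 0.2 N and linear speed of jar_c above 0.5 m/s)).
It fails at once if a jar whose button has not snapped down is moved by more than 30 mm ((value of joint button_a below 0.002 m and distance of jar_a from where it was at the start of the episode above 0.03 m) or (value of joint button_b below 0.002 m and distance of jar_b from where it was at the start of the episode above 0.03 m) or (value of joint button_c below 0.002 m and distance of jar_c from where it was at the start of the episode above 0.03 m)).
It fails at once if a bystander is moved by more than 25 mm or tipped over (distance of any of can_crate, can_tray, can_flat, sauce, paste, vinegar, tape from where it was at the start of the episode above 0.025 m or angle between any of can_crate, can_tray, can_flat, sauce, paste, vinegar, tape's own z axis and vertical above 0.3 rad).
It also fails if it takes over 67 s, if anything falls off the work surface, if the arm or the gripper's body presses on something with over 40 N, if the wrist force passes 120 N, or if a joint passes its speed limit or range.

ROBOT

A 6-joint arm with a two-finger parallel gripper is mounted at the origin on the work surface. World frame = base frame: x ahead of the robot, y to its left, z up, the work surface at z = 0. Lengths are in m, angles in rad, forces in N, time in s.
With the tool pointing down it reaches from about 0.275 to 0.875 m from the base axis. Payload 12.5 kg.
Tool frame: the origin (TCP) lies midway between the tips of the shut fingers; the grasp point (between the pads) lies 19 mm behind it; z points along the fingers, y is the line along which they close (so a half turn about z gives the same grasp; the last joint's range is limited). The gripper opens to 85 mm and grips with 20 to 120 N. Pads are 22 mm wide; open, the fingers measure 114 mm over their backs; the gripper's body (76 mm by 85 mm) begins 54 mm behind the grasp point. The pads swing forward as they close: fully open they stand 13 mm farther back than shut.
Start: joints at [-1.353, 0.351, 1.652, -0, 1.139, -0.085], TCP at [0.164, -0.525, 0.231] pointing down, gripper open.
Joint ranges: [-2.75, 2.75], [-0.79, 2.1], [0.01, 2.65], [-1.57, 4.71], [0.07, 3.14], [-2.87, 2.87]. Speed limits (rad/s): [2.22, 2.22, 2.79, 3.14, 3.14, 3.14].

INTERFACE

Orientations are given as a unit quaternion [w, x, y, z].
In Python, from rig import telemetry, camera, ticket gives the robot as it stands. The module is installed in compiled form; this text tells all that it offers.
- The arm moves only by the tool step_arm, never from a script. Its argument "rows" is one flat list of numbers, 5 for each row, row after row: the shift along the tool's x, y, z in mm, then the turn about the tool's z in degrees, then the opening in per cent of the stroke, from 0 (shut) to 100 (fully open). In form: [x, y, z, yaw, grip, x, y, z, yaw, grip, ...]. A call has 1 to 5 rows; each row is the pose to reach, as a shift and turn from the pose commanded when the call began, along the tool's axes at that moment; what a row does not reach only later rows make up. A row lasts 1/10 s, in which the tool goes at most 50 mm and 8.59 degrees, less where a joint would pass 70% of its speed; a pose out of reach is approached as far as the arm can. A call with a gripper value outside its range is refused whole. The fingers move at their own pace and stop on an object; "grip_force" is the grip in N (left out, the last holds). Time passes only in rows, so rows that repeat a pose let the fingers close. It gives the time, the measured TCP pose, the force, the opening and the grip force at its end, in the units of the state.
- telemetry.read_state(): the state, without advancing time (a new reading comes with each control period).
- camera(name): name is "side" or "top"; returns a dict with "frame" (480x640x3 uint8, red, green, blue), "range_z" (480x640 float32, m along the optical axis (not along the pixel's ray), 0 where there is no reading), "camera_matrix" (3x3 intrinsics, pixels), "dist" ([k1, k2, p1, p2, k3] as OpenCV has them; the pictures are not rectified), "position" and "orientation" of the camera in the world. Camera axes: x right, y up, looking along -z (the intrinsics and any distortion apply to the point x, -y, -z); pixel columns grow to the right and rows downward; lengths in m; the calibration is good to about 2 mm. A picture is of the moment at which its call begins.
- ticket.job_done(): hands the job in; it is judged then, once.
The state is a dict: "time_s": time; "joint_pos": joint angles; "joint_vel": joint speeds; "tau": joint torques, N m; "eef_pos": TCP position; "eef_rot": TCP orientation; "force": force on the tool from outside, world axes, zero at the start; "ft_torque": the same for the moment, N m; "gripper_width": finger opening in m; "grip_force": force on a finger pad.
Only numpy, scipy, OpenCV 4.12 (cv2) and the standard library are available. Lean on these libraries where they do the work, as an engineer would, in place of code of your own. Each camera call takes 0.05 s, during which the arm holds its last target. There are 200 camera calls.

## Working session

There is one attempt and no reset: what is moved stays moved. The work goes in short steps, Python scripts to look and compute and a tool call to move; the robot and the scene stay as the last step left them, time stands still between calls to the robot, and variables do not carry over. Pictures are saved under pics/ and viewed, at most 10 in all, crops included, and the job is handed in when it is done.

Besides the shell and the picture viewer there is one more tool, called after "Call:" by a JSON object that holds its "op" and its "data". step_arm: Moves the arm, as the interface text tells. Its arguments: {"type":"object","properties":{"rows":{"type":"array"},"grip_force":{"type":"number"}},"required":["rows"]}

```bash
mkdir -p pics; cat > h.py <<'E'
import numpy as np, cv2
from scipy.spatial.transform import Rotation as R
from rig import telemetry, camera, ticket
def cloud(c):
    K=np.array(c["camera_matrix"]);d=np.array(c["dist"]);z=c["range_z"]
    v,u=np.mgrid[0:480,0:640]
    n=cv2.undistortPoints(np.stack([u,v],-1).reshape(-1,1,2).astype(float),K,d).reshape(480,640,2)
    q=c["orientation"];M=R.from_quat([q[1],q[2],q[3],q[0]]).as_matrix()
    P=np.stack([n[...,0]*z,-n[...,1]*z,-z],-1)@M.T+np.array(c["position"])
    P[z==0]=np.nan
    return P
E
python3 - <<'E'
from h import *
for n in("top","side"):
    c=camera(n);np.savez(n,P=cloud(c),f=c["frame"]);cv2.imwrite(f"pics/{n}.png",c["frame"][...,::-1]);print(n,c["position"],c["orientation"])
s=telemetry.read_state();print(s)
E
```

```text
top [0.37512327 0.03991906 1.36169684] [-0.69602653 -0.05138027  0.05175996  0.71430249]
side [0.06456906 0.67728916 1.03978909] [-0.31207013 -0.11479157  0.33370808  0.88208506]
{'time_s': 0.1, 'joint_pos': array([-1.35261103e+00,  3.51208931e-01,  1.65230401e+00, -2.41873435e-05,
        1.13910446e+00, -8.45831613e-02]), 'joint_vel': array([-0.00020178, -0.00141083, -0.00082891,  0.00060944,  0.00066024,
        0.00029514]), 'tau': array([ 8.72144883e-04, -5.06834543e+01, -2.91876394e+01, -9.69202438e-05,
        2.67284988e-03, -1.71518415e-06]), 'eef_pos': array([ 0.16395839, -0.52470643,  0.23081902]), 'eef_rot': array([-5.10498798e-04,  9.88562380e-01,  1.50811663e-01, -4.51588229e-05]), 'force': array([-0.15799839, -0.01494658, -0.41828959]), 'ft_torque': array([-0.02544407, -0.03844244,  0.00375382]), 'grip_force': 0.0, 'gripper_width': 0.08560458716766364}
```

View pics/top.png

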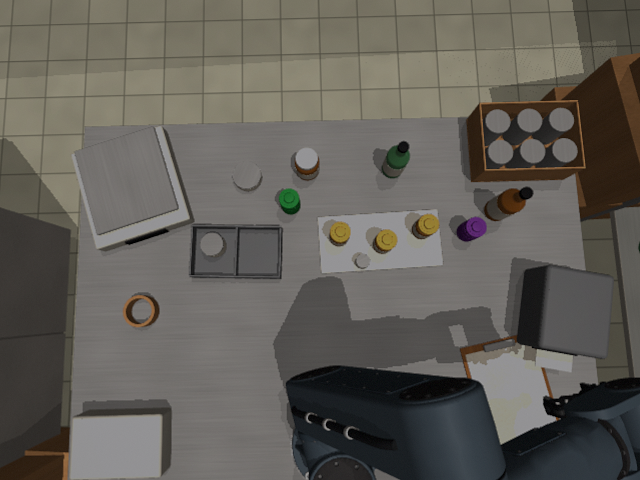

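View pics/side.png

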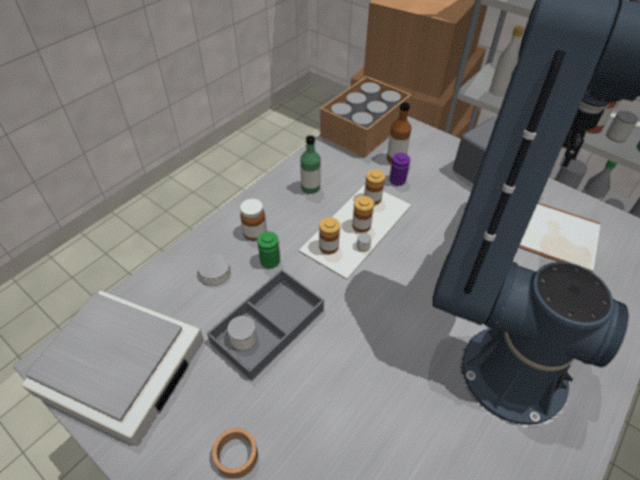

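The top view shows the gold-lidded jars on the white tray at (340,233), (386,241) and (427,225). The lookalikes, purple at (472,229) and green at (289,201), stand off the tray. The empty bay is at (260,252), and the +y bay at (212,245) holds a can. The side view agrees. Next I'll measure these and make one enlarged crop to confirm.

```bash
python3 - <<'E'
from h import *
D=np.load("top.npz");P=D["P"];f=D["f"]
cv2.imwrite("pics/crop.png",cv2.resize(f[180:300,180:500],(800,300),interpolation=cv2.INTER_CUBIC)[...,::-1])
S=np.load("side.npz");PS=S["P"];fs=S["f"]
def gold(f):
    h=cv2.cvtColor(f,cv2.COLOR_RGB2HSV);return (h[...,0]>17)&(h[...,0]<32)&(h[...,1]>130)&(h[...,2]>110)
for nm,P_,f_,bx in(("top",P,f,[(325,355,215,250),(370,402,225,258),(412,443,210,242)]),("side",PS,fs,[(315,343,215,240),(350,378,192,215),(362,388,168,188)])):
  for u0,u1,v0,v1 in bx:
    p=P_[v0:v1,u0:u1].reshape(-1,3);m=gold(f_)[v0:v1,u0:u1].ravel();q=p[m&(p[:,2]>.09)]
    zt=np.percentile(q[:,2],97)
    b=q[q[:,2]>zt-.0045]; 
    h=np.histogram(q[:,2],bins=np.arange(.095,.13,.002))
    (c,r)=cv2.minEnclosingCircle(b[:,:2].astype(np.float32)*1000)
    (c2,r2)=cv2.minEnclosingCircle(q[:,:2].astype(np.float32)*1000)
    print(nm,len(q),"zt",zt.round(4),"button",len(b),np.median(b,0).round(4),np.round(c,1),round(r,1),"lid",np.round(c2,1),round(r2,1));print(h[0])
# others
for n,(u,v) in dict(bayfloor=(260,252),div=(237,250),canC=(212,244),canT=(362,260),green=(289,196),purple=(472,224),vin=(505,205),wallR=(281,252),wallT=(260,226),wallB=(260,277),trayTL=(320,219),trayTR=(438,212),trayBL=(323,271),trayBR=(440,263)).items():
    print(n,np.nanmedian(P[v-1:v+2,u-1:u+2].reshape(-1,3),0).round(3))
m=(P[...,2]>.045)&(P[...,2]<.056);m[:,:180]=0;m[:,290:]=0;m[:215]=0;m[285:]=0
q=P[m];print("crate xy",q[:,:2].min(0),q[:,:2].max(0),cv2.minAreaRect(q[:,:2].astype(np.float32)*1000))
E
```

```text
top 313 zt 0.1147 button 83 [ 0.5825 -0.0266  0.1124] [581.  -22.3] 25.1 lid [581.  -26.6] 27.9
[ 0  1  9 14 59 70 57 36 38 20  7  2  0  0  0  0  0]
top 308 zt 0.1176 button 65 [ 0.5558 -0.1536  0.1155] [ 553.5 -157. ] 20.8 lid [ 555.8 -153. ] 27.4
[ 0  0  1  3 18 55 50 70 46 25 23 14  3  0  0  0  0]
top 302 zt 0.118 button 76 [ 0.5969 -0.2695  0.1158] [ 596.2 -264. ] 21.1 lid [ 596.  -270.8] 27.9
[ 0  0  0  1 12 41 77 50 39 30 31 15  5  0  1  0  0]
side 229 zt 0.1157 button 62 [ 0.5811 -0.0242  0.1132] [580.9 -24. ] 14.3 lid [581.1 -20.2] 27.9
[ 2  1  2  8 29 53 45 24 31 20 12  1  0  0  0  0  0]
side 214 zt 0.1172 button 53 [ 0.5565 -0.1497  0.1152] [ 552.8 -152.1] 18.0 lid [ 555.5 -148.3] 29.5
[ 0  2  3  3  9 25 54 40 26 24 19  9  0  0  0  0  0]
side 177 zt 0.118 button 50 [ 0.5989 -0.2643  0.1157] [ 598.4 -264.3] 16.5 lid [ 596.5 -262.1] 27.3
[ 0  0  3  4 14 15 26 34 25 24 18 14  0  0  0  0  0]
bayfloor [0.542 0.206 0.007]
div [0.547 0.269 0.033]
canC [0.563 0.336 0.06 ]
canT [ 0.507 -0.089  0.049]
green [0.686 0.112 0.103]
purple [ 0.593 -0.392  0.103]
vin [ 0.636 -0.471  0.142]
wallR [0.538 0.142 0.041]
wallT [0.612 0.2   0.049]
wallB [0.466 0.204 0.045]
trayTL [0.637 0.027 0.01 ]
trayTR [ 0.65  -0.327  0.003]
trayBL [0.482 0.022 0.007]
trayBR [ 0.496 -0.322  0.008]
crate xy [0.46397576 0.13964229] [0.65003586 0.43015266] ((557.3757934570312, 286.7626953125), (292.26397705078125, 176.07516479492188), 87.7417221069336)
```

View pics/crop.png

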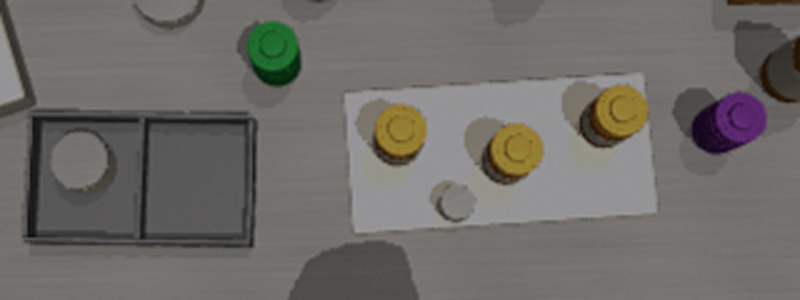

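The crop confirms it: the three gold lids on the tray are the candidates, and the green and purple jars are excluded. I'll start with the rightmost jar, at about (0.597, -0.266), and approach it around the dark box.

Call:
{"op": "step_arm", "data": {"rows": [39, -35, 0, 0, 0, 79, -70, 0, 0, 0, 118, -104, 0, 0, 0, 158, -139, 0, 0, 0, 190, -170, 0, 0, 0]}}

```text
time_s: 0.6
eef_pos: [0.2928, -0.3086, 0.2312]
eef_rot: [-0.0, 0.989, 0.151, 0.0]
force: [0.3, -0.6, 0.5]
gripper_width: 0.0122
grip_force: 0.0
```

Call:
{"op": "step_arm", "data": {"rows": [48, 9, 0, 0, 0, 96, 18, 0, 0, 0, 144, 27, 0, 0, 0, 192, 36, 0, 0, 0, 240, 45, 0, 0, 0]}}

```text
time_s: 1.1
eef_pos: [0.5366, -0.281, 0.231]
eef_rot: [-0.0, 0.989, 0.151, -0.0]
force: [-0.7, -0.7, 1.0]
gripper_width: 0.0003
grip_force: 0.0
```

Call:
{"op": "step_arm", "data": {"rows": [35, 4, 0, 0, 0, 61, 7, 10, 0, 0, 61, 7, 50, 0, 0, 61, 7, 85, 0, 0, 61, 7, 106, 0, 0]}}

```text
time_s: 1.6
eef_pos: [0.594, -0.2694, 0.1218]
eef_rot: [-0.001, 0.989, 0.151, -0.002]
force: [0.1, 0.1, -0.4]
gripper_width: 0.0001
grip_force: 0.0
```

Call:
{"op": "step_arm", "data": {"rows": [0, 0, 0, 0, 0, 0, 0, 0, 0, 0, 0, 0, 0, 0, 0]}}

```text
time_s: 1.9
eef_pos: [0.5958, -0.2707, 0.127]
eef_rot: [0.001, 0.989, 0.151, 0.001]
force: [0.2, 0.8, 0.1]
gripper_width: 0.0004
grip_force: 0.0
```

Call:
{"op": "step_arm", "data": {"rows": [0, 0, 0, 0, 0, 0, 0, 0, 0, 0]}}

```text
time_s: 2.1
eef_pos: [0.5954, -0.2705, 0.1264]
eef_rot: [0.0, 0.989, 0.151, 0.001]
force: [0.1, -0.1, 0.2]
gripper_width: 0.0002
grip_force: 0.0
```

```bash
python3 - <<'E'
from h import *
for i in range(4):
    c=camera("side");s=telemetry.read_state();print(s["eef_pos"].round(4),s["force"].round(2),s["joint_pos"].round(4))
cv2.imwrite("pics/c1.png",cv2.resize(c["frame"][110:260,290:490],(800,600),interpolation=cv2.INTER_CUBIC)[...,::-1])
E
```

```text
[ 0.5953 -0.2704  0.1261] [-0.55 -0.73  0.24] [-0.4976  0.6487  1.4508  0.      1.0409  0.7705]
[ 0.5952 -0.2704  0.1259] [ 0.05 -0.07 -0.26] [-0.4975  0.649   1.451   0.      1.0408  0.7705]
[ 0.5952 -0.2703  0.1257] [ 0.07 -0.44 -0.45] [-0.4975  0.6492  1.4511  0.      1.0407  0.7705]
[ 0.5951 -0.2703  0.1256] [ 0.44 -1.4   0.06] [-0.4975  0.6494  1.4511  0.      1.0407  0.7705]
```

View pics/c1.png

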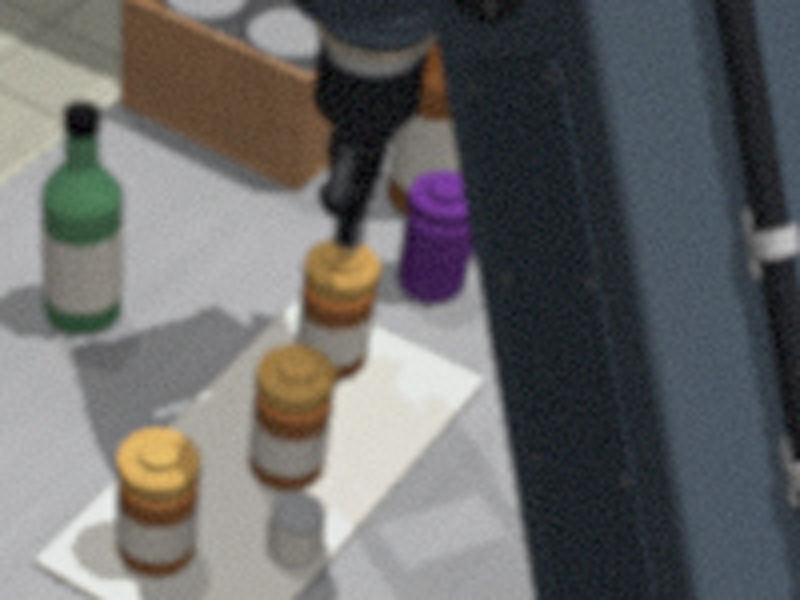

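The closed fingers are over the centre of the rightmost jar's button, at crop (345,250). I'll start lowering slowly.

Call:
{"op": "step_arm", "data": {"rows": [0, -2, 1, 0, 0, 0, -2, 2, 0, 0, 0, -2, 3, 0, 0, 0, -2, 4, 0, 0, 0, -2, 5, 0, 0]}}

```text
time_s: 2.8
eef_pos: [0.5945, -0.2684, 0.1202]
eef_rot: [-0.0, 0.989, 0.151, -0.0]
force: [0.1, 0.7, 0.3]
gripper_width: -0.0
grip_force: 0.0
```

Call:
{"op": "step_arm", "data": {"rows": [0, 0, 0.2, 0, 0, 0, 0, 0.4, 0, 0, 0, 0, 0.6, 0, 0, 0, 0, 0.8, 0, 0, 0, 0, 1, 0, 0]}}

```text
time_s: 3.3
eef_pos: [0.5945, -0.2684, 0.1193]
eef_rot: [0.0, 0.989, 0.151, 0.0]
force: [-0.2, -0.6, -1.0]
gripper_width: -0.0004
grip_force: 0.0
```

Call:
{"op": "step_arm", "data": {"rows": [0, 0, 0.2, 0, 0, 0, 0, 0.4, 0, 0, 0, 0, 0.6, 0, 0, 0, 0, 0.8, 0, 0, 0, 0, 1, 0, 0]}}

```text
time_s: 3.8
eef_pos: [0.5945, -0.2684, 0.1183]
eef_rot: [0.0, 0.989, 0.151, 0.0]
force: [-1.0, -0.1, 0.2]
gripper_width: -0.0002
grip_force: 0.0
```

Call:
{"op": "step_arm", "data": {"rows": [0, 0, 0.2, 0, 0, 0, 0, 0.4, 0, 0, 0, 0, 0.6, 0, 0, 0, 0, 0.8, 0, 0, 0, 0, 1, 0, 0]}}

```text
time_s: 4.3
eef_pos: [0.5945, -0.2684, 0.1173]
eef_rot: [-0.0, 0.989, 0.151, -0.0]
force: [-0.1, 0.3, 0.2]
gripper_width: -0.0
grip_force: 0.0
```

Call:
{"op": "step_arm", "data": {"rows": [0, 0, 0.2, 0, 0, 0, 0, 0.4, 0, 0, 0, 0, 0.6, 0, 0, 0, 0, 0.8, 0, 0, 0, 0, 1, 0, 0]}}

```text
time_s: 4.8
eef_pos: [0.5945, -0.2683, 0.1162]
eef_rot: [-0.0, 0.989, 0.151, -0.0]
force: [0.6, -0.1, 0.5]
gripper_width: -0.0001
grip_force: 0.0
```

Call:
{"op": "step_arm", "data": {"rows": [0, 0, 0.2, 0, 0, 0, 0, 0.4, 0, 0, 0, 0, 0.6, 0, 0, 0, 0, 0.8, 0, 0, 0, 0, 1, 0, 0]}}

```text
time_s: 5.3
eef_pos: [0.5945, -0.2683, 0.1153]
eef_rot: [-0.0, 0.989, 0.151, -0.0]
force: [0.2, 0.2, -0.4]
gripper_width: 0.0001
grip_force: 0.0
```

Call:
{"op": "step_arm", "data": {"rows": [0, 0, 0.2, 0, 0, 0, 0, 0.4, 0, 0, 0, 0, 0.6, 0, 0, 0, 0, 0.8, 0, 0, 0, 0, 1, 0, 0]}}

```text
time_s: 5.8
eef_pos: [0.5945, -0.2684, 0.1144]
eef_rot: [0.0, 0.989, 0.151, 0.0]
force: [-0.7, 0.6, 3.2]
gripper_width: 0.0001
grip_force: 1.6
```

Call:
{"op": "step_arm", "data": {"rows": [0, 0, 0.2, 0, 0, 0, 0, 0.4, 0, 0, 0, 0, 0.6, 0, 0, 0, 0, 0.8, 0, 0, 0, 0, 1, 0, 0]}}

```text
time_s: 6.3
eef_pos: [0.5945, -0.2684, 0.1134]
eef_rot: [0.0, 0.989, 0.151, 0.0]
force: [-0.6, -0.3, 4.1]
gripper_width: 0.0002
grip_force: 2.2
```

Call:
{"op": "step_arm", "data": {"rows": [0, 0, 0.2, 0, 0, 0, 0, 0.4, 0, 0, 0, 0, 0.6, 0, 0, 0, 0, 0.8, 0, 0, 0, 0, 1, 0, 0]}}

```text
time_s: 6.8
eef_pos: [0.5945, -0.2684, 0.1124]
eef_rot: [0.0, 0.989, 0.151, 0.0]
force: [-1.4, 0.8, 5.9]
gripper_width: -0.0003
grip_force: 2.7
```

Call:
{"op": "step_arm", "data": {"rows": [0, 0, 0.2, 0, 0, 0, 0, 0.4, 0, 0, 0, 0, 0.6, 0, 0, 0, 0, 0.8, 0, 0, 0, 0, 1, 0, 0]}}

```text
time_s: 7.3
eef_pos: [0.5945, -0.2684, 0.1115]
eef_rot: [0.0, 0.989, 0.151, 0.0]
force: [-1.6, 0.0, 6.7]
gripper_width: -0.0004
grip_force: 3.2
```

The force climbed steadily to 6.7 N at about 3.5 mm, so the rightmost jar is good. On to the middle jar.

Call:
{"op": "step_arm", "data": {"rows": [0, 0, -7, 0, 0, 0, 0, -15, 0, 0, -1, -41, -17, 0, 0, -1, -82, -17, 0, 0, -2, -123, -15, 0, 0]}}

```text
time_s: 7.8
eef_pos: [0.5554, -0.1504, 0.1268]
eef_rot: [0.0, 0.989, 0.151, 0.0]
force: [1.7, 0.1, 0.5]
gripper_width: 0.0001
grip_force: 0.0
```

Call:
{"op": "step_arm", "data": {"rows": [0, 0, 0, 0, 0, 0, 0, 0, 0, 0, 0, 0, 0, 0, 0, 0, 0, 0, 0, 0, 0, 0, 0, 0, 0]}}

```text
time_s: 8.3
eef_pos: [0.556, -0.1523, 0.1262]
eef_rot: [0.0, 0.989, 0.15, 0.0]
force: [0.3, 0.7, 0.2]
gripper_width: -0.0001
grip_force: 0.0
```

Call:
{"op": "step_arm", "data": {"rows": [0, 0, 1, 0, 0, 0, 0, 2, 0, 0, 0, 0, 4, 0, 0, 0, 0, 6, 0, 0, 0, 0, 8, 0, 0]}}

```text
time_s: 8.8
eef_pos: [0.5559, -0.1515, 0.118]
eef_rot: [-0.0, 0.989, 0.151, -0.0]
force: [0.4, -0.5, 0.5]
gripper_width: 0.0002
grip_force: 0.0
```

Call:
{"op": "step_arm", "data": {"rows": [0, 0, 0.2, 0, 0, 0, 0, 0.4, 0, 0, 0, 0, 0.6, 0, 0, 0, 0, 0.8, 0, 0, 0, 0, 1, 0, 0]}}

```text
time_s: 9.3
eef_pos: [0.5559, -0.1516, 0.1173]
eef_rot: [0.0, 0.989, 0.151, 0.0]
force: [-0.1, -0.3, -0.0]
gripper_width: 0.0001
grip_force: 0.0
```

Call:
{"op": "step_arm", "data": {"rows": [0, 0, 0.2, 0, 0, 0, 0, 0.4, 0, 0, 0, 0, 0.6, 0, 0, 0, 0, 0.8, 0, 0, 0, 0, 1, 0, 0]}}

```text
time_s: 9.8
eef_pos: [0.5559, -0.1516, 0.1163]
eef_rot: [-0.0, 0.989, 0.151, -0.0]
force: [-0.5, -0.2, -0.4]
gripper_width: -0.0001
grip_force: 0.0
```

Call:
{"op": "step_arm", "data": {"rows": [0, 0, 0.2, 0, 0, 0, 0, 0.4, 0, 0, 0, 0, 0.6, 0, 0, 0, 0, 0.8, 0, 0, 0, 0, 1, 0, 0]}}

```text
time_s: 10.3
eef_pos: [0.5559, -0.1516, 0.1153]
eef_rot: [0.0, 0.989, 0.151, 0.0]
force: [-0.1, -0.1, 1.0]
gripper_width: 0.0002
grip_force: 0.0
```

Call:
{"op": "step_arm", "data": {"rows": [0, 0, 0.2, 0, 0, 0, 0, 0.4, 0, 0, 0, 0, 0.6, 0, 0, 0, 0, 0.8, 0, 0, 0, 0, 1, 0, 0]}}

```text
time_s: 10.8
eef_pos: [0.5559, -0.1516, 0.1145]
eef_rot: [0.0, 0.989, 0.151, 0.0]
force: [-0.3, 0.2, 2.8]
gripper_width: -0.0
grip_force: 1.3
```

Call:
{"op": "step_arm", "data": {"rows": [0, 0, 0.2, 0, 0, 0, 0, 0.4, 0, 0, 0, 0, 0.6, 0, 0, 0, 0, 0.8, 0, 0, 0, 0, 1, 0, 0]}}

```text
time_s: 11.3
eef_pos: [0.5559, -0.1516, 0.1133]
eef_rot: [0.0, 0.989, 0.151, 0.0]
force: [-0.7, 1.0, 3.3]
gripper_width: -0.0002
grip_force: 1.6
```

Call:
{"op": "step_arm", "data": {"rows": [0, 0, 0.2, 0, 0, 0, 0, 0.4, 0, 0, 0, 0, 0.6, 0, 0, 0, 0, 0.8, 0, 0, 0, 0, 1, 0, 0]}}

```text
time_s: 11.8
eef_pos: [0.5559, -0.1516, 0.1123]
eef_rot: [0.0, 0.989, 0.151, 0.0]
force: [-1.0, -0.6, 4.8]
gripper_width: 0.0001
grip_force: 2.0
```

Call:
{"op": "step_arm", "data": {"rows": [0, 0, 0.2, 0, 0, 0, 0, 0.4, 0, 0, 0, 0, 0.6, 0, 0, 0, 0, 0.8, 0, 0, 0, 0, 1, 0, 0]}}

```text
time_s: 12.3
eef_pos: [0.5559, -0.1516, 0.1113]
eef_rot: [0.0, 0.989, 0.151, 0.0]
force: [-1.1, -0.2, 5.2]
gripper_width: 0.0
grip_force: 2.3
```

The middle jar also climbs steadily, so it's good. The left jar should be the bad one.

Call:
{"op": "step_arm", "data": {"rows": [0, 0, -8, 0, 0, 2, -4, -16, 0, 0, 22, -41, -16, 0, 0, 43, -79, -16, 0, 0, 62, -114, -15, 0, 0]}}

```text
time_s: 12.8
eef_pos: [0.5813, -0.0224, 0.127]
eef_rot: [0.0, 0.989, 0.151, 0.0]
force: [0.6, -0.3, 0.0]
gripper_width: -0.0003
grip_force: 0.0
```

Call:
{"op": "step_arm", "data": {"rows": [0, 0, 0, 0, 0, 0, 0, 0, 0, 0, 0, 0, 0, 0, 0, 0, 0, 0, 0, 0, 0, 0, 0, 0, 0]}}

```text
time_s: 13.3
eef_pos: [0.581, -0.0251, 0.1264]
eef_rot: [-0.0, 0.989, 0.15, 0.0]
force: [-0.3, 0.3, 0.3]
gripper_width: -0.0003
grip_force: 0.0
```

Call:
{"op": "step_arm", "data": {"rows": [0, 0, 2, 0, 0, 0, 0, 4, 0, 0, 0, 0, 6, 0, 0, 0, 0, 8, 0, 0, 0, 0, 9, 0, 0]}}

```text
time_s: 13.8
eef_pos: [0.581, -0.0242, 0.117]
eef_rot: [-0.0, 0.989, 0.151, -0.0]
force: [-0.5, 0.0, -0.4]
gripper_width: -0.0001
grip_force: 0.0
```

Call:
{"op": "step_arm", "data": {"rows": [0, 0, 0.2, 0, 0, 0, 0, 0.4, 0, 0, 0, 0, 0.6, 0, 0, 0, 0, 0.8, 0, 0, 0, 0, 1, 0, 0]}}

```text
time_s: 14.3
eef_pos: [0.5811, -0.0242, 0.1163]
eef_rot: [0.0, 0.989, 0.151, 0.0]
force: [0.1, 0.4, 0.4]
gripper_width: -0.0001
grip_force: 0.0
```

Call:
{"op": "step_arm", "data": {"rows": [0, 0, 0.2, 0, 0, 0, 0, 0.4, 0, 0, 0, 0, 0.6, 0, 0, 0, 0, 0.8, 0, 0, 0, 0, 1, 0, 0]}}

```text
time_s: 14.8
eef_pos: [0.5811, -0.0243, 0.1153]
eef_rot: [-0.0, 0.989, 0.151, -0.0]
force: [-0.1, -1.1, -0.0]
gripper_width: 0.0
grip_force: 0.0
```

Call:
{"op": "step_arm", "data": {"rows": [0, 0, 0.2, 0, 0, 0, 0, 0.4, 0, 0, 0, 0, 0.6, 0, 0, 0, 0, 0.8, 0, 0, 0, 0, 1, 0, 0]}}

```text
time_s: 15.3
eef_pos: [0.5811, -0.0243, 0.1143]
eef_rot: [-0.0, 0.989, 0.151, -0.0]
force: [-0.8, 0.3, -0.5]
gripper_width: 0.0001
grip_force: 0.0
```

Call:
{"op": "step_arm", "data": {"rows": [0, 0, 0.2, 0, 0, 0, 0, 0.4, 0, 0, 0, 0, 0.6, 0, 0, 0, 0, 0.8, 0, 0, 0, 0, 1, 0, 0]}}

```text
time_s: 15.8
eef_pos: [0.5811, -0.0242, 0.1133]
eef_rot: [-0.0, 0.989, 0.151, 0.0]
force: [0.1, 0.0, 0.2]
gripper_width: 0.0002
grip_force: 0.0
```

Call:
{"op": "step_arm", "data": {"rows": [0, 0, 0.2, 0, 0, 0, 0, 0.4, 0, 0, 0, 0, 0.6, 0, 0, 0, 0, 0.8, 0, 0, 0, 0, 1, 0, 0]}}

```text
time_s: 16.3
eef_pos: [0.5811, -0.0242, 0.1125]
eef_rot: [0.0, 0.989, 0.151, 0.0]
force: [-0.9, 0.6, 3.2]
gripper_width: -0.0003
grip_force: 1.6
```

Call:
{"op": "step_arm", "data": {"rows": [0, 0, 0.2, 0, 0, 0, 0, 0.4, 0, 0, 0, 0, 0.6, 0, 0, 0, 0, 0.8, 0, 0, 0, 0, 1, 0, 0]}}

```text
time_s: 16.8
eef_pos: [0.5812, -0.0242, 0.1116]
eef_rot: [0.0, 0.989, 0.151, 0.0]
force: [-1.9, -0.1, 5.4]
gripper_width: -0.0002
grip_force: 3.2
```

Call:
{"op": "step_arm", "data": {"rows": [0, 0, 0.2, 0, 0, 0, 0, 0.4, 0, 0, 0, 0, 0.6, 0, 0, 0, 0, 0.8, 0, 0, 0, 0, 1, 0, 0]}}

```text
time_s: 17.3
eef_pos: [0.5812, -0.0242, 0.1106]
eef_rot: [0.0, 0.989, 0.151, 0.0]
force: [-2.5, 0.7, 7.0]
gripper_width: 0.0004
grip_force: 3.2
```

Call:
{"op": "step_arm", "data": {"rows": [0, 0, 0.2, 0, 0, 0, 0, 0.4, 0, 0, 0, 0, 0.6, 0, 0, 0, 0, 0.8, 0, 0, 0, 0, 1, 0, 0]}}

```text
time_s: 17.8
eef_pos: [0.5811, -0.0243, 0.1091]
eef_rot: [-0.0, 0.989, 0.151, 0.0]
force: [-0.3, 0.3, 0.5]
gripper_width: 0.0003
grip_force: 0.3
```

The force fell from 7.0 N to about 0, so the left jar is the bad one. I'll press another 0.6 mm to make sure it has snapped, then lift, open and look.

Call:
{"op": "step_arm", "data": {"rows": [0, 0, 0.2, 0, 0, 0, 0, 0.4, 0, 0, 0, 0, 0.6, 0, 0, 0, 0, 0.6, 0, 0]}}

```text
time_s: 18.2
eef_pos: [0.581, -0.0243, 0.1086]
eef_rot: [-0.0, 0.989, 0.151, -0.0]
force: [-0.4, 0.6, -0.1]
gripper_width: -0.0001
grip_force: 0.0
```

Call:
{"op": "step_arm", "data": {"rows": [0, 0, -10, 0, 0, 0, 0, -30, 0, 0, 0, 0, -60, 0, 100, 0, 0, -60, 0, 100, 0, 0, -60, 0, 100]}}

```text
time_s: 18.7
eef_pos: [0.5813, -0.0243, 0.1696]
eef_rot: [0.0, 0.989, 0.151, 0.001]
force: [-0.2, 0.0, -0.4]
gripper_width: 0.0429
grip_force: 0.0
```

```bash
python3 - <<'E'
from h import *
c=camera("side");s=telemetry.read_state();print(s["eef_pos"].round(4),s["gripper_width"])
cv2.imwrite("pics/c2.png",cv2.resize(c["frame"][150:270,290:450],(800,600),interpolation=cv2.INTER_CUBIC)[...,::-1])
E
```

```text
[ 0.5809 -0.0242  0.1687] 0.05045251306934912
```

View pics/c2.png

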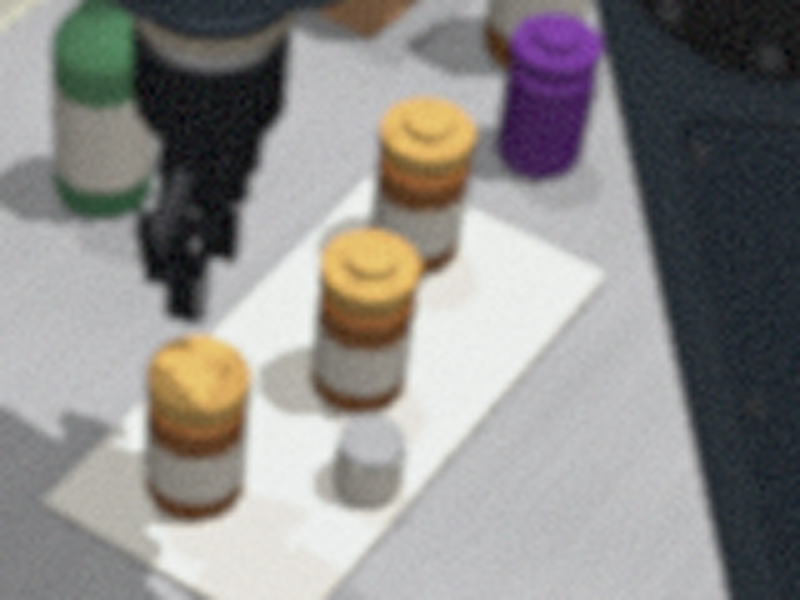

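The left jar's button now sits flush, the other two stay proud, and all the jars are standing. Next is the grasp.

Call:
{"op": "step_arm", "data": {"rows": [0, 0, 0, 0, 100, 0, 0, 0, 0, 100, 0, 0, 10, 0, 100, 0, 0, 20, 0, 100, 0, 0, 30, 0, 100]}}

```text
time_s: 19.25
eef_pos: [0.5807, -0.0242, 0.1372]
eef_rot: [-0.0, 0.989, 0.151, -0.001]
force: [0.3, -0.6, -0.3]
gripper_width: 0.0857
grip_force: 0.0
```

Call:
{"op": "step_arm", "data": {"rows": [0, 0, 15, 0, 100, 0, 0, 30, 0, 100, 0, 0, 45, 0, 100, 0, 0, 58, 0, 100, 0, 0, 66, 0, 100]}}

```text
time_s: 19.75
eef_pos: [0.5806, -0.0242, 0.0711]
eef_rot: [-0.0, 0.989, 0.151, -0.001]
force: [-0.8, -1.2, 0.4]
gripper_width: 0.0851
grip_force: 0.0
```

Call:
{"op": "step_arm", "data": {"rows": [0, 0, 0, 0, 100, 0, 0, 0, 0, 100, 0, 0, 0, 0, 100, 0, 0, 0, 0, 80, 0, 0, 0, 0, 75], "grip_force": 40}}

```text
time_s: 20.25
eef_pos: [0.5813, -0.0243, 0.0731]
eef_rot: [0.0, 0.989, 0.151, 0.0]
force: [-0.1, 0.1, -0.7]
gripper_width: 0.0641
grip_force: 0.0
```

Call:
{"op": "step_arm", "data": {"rows": [0, 0, 0, 0, 71, 0, 0, 0, 0, 69, 0, 0, 0, 0, 67, 0, 0, 0, 0, 65, 0, 0, 0, 0, 60], "grip_force": 40}}

```text
time_s: 20.75
eef_pos: [0.5814, -0.0245, 0.0731]
eef_rot: [0.0, 0.989, 0.151, 0.0]
force: [0.0, -2.0, 5.2]
gripper_width: 0.0572
grip_force: 41.9
```

Call:
{"op": "step_arm", "data": {"rows": [0, 0, 0, 0, 50, 0, 0, 0, 0, 40, 0, 0, 0, 0, 40], "grip_force": 40}}

```text
time_s: 21.05
eef_pos: [0.5814, -0.0245, 0.0732]
eef_rot: [0.0, 0.989, 0.151, 0.0]
force: [-0.7, -2.5, 5.2]
gripper_width: 0.0567
grip_force: 41.9
```

Grasped at 57 mm. Lifting gently.

Call:
{"op": "step_arm", "data": {"rows": [0, 0, -2, 0, 40, 0, 0, -5, 0, 40, 0, 0, -10, 0, 40, 0, 0, -16, 0, 40, 0, 0, -24, 0, 40], "grip_force": 50}}

```text
time_s: 21.55
eef_pos: [0.5809, -0.0242, 0.097]
eef_rot: [-0.0, 0.989, 0.151, -0.0]
force: [-0.1, 0.8, -3.9]
gripper_width: 0.0568
grip_force: 53.9
```

Call:
{"op": "step_arm", "data": {"rows": [0, 0, -12, 0, 40, 0, 0, -25, 0, 40, 0, 0, -40, 0, 40, 0, 0, -55, 0, 40, 0, 0, -66, 0, 40]}}

```text
time_s: 22.05
eef_pos: [0.5815, -0.0243, 0.1647]
eef_rot: [0.0, 0.989, 0.151, 0.001]
force: [0.7, 0.0, -4.9]
gripper_width: 0.0567
grip_force: 54.0
```

Call:
{"op": "step_arm", "data": {"rows": [0, 0, 0, 0, 40, 0, 0, 0, 0, 40, 0, 0, 0, 0, 40]}}

```text
time_s: 22.35
eef_pos: [0.5807, -0.0242, 0.162]
eef_rot: [-0.0, 0.989, 0.151, -0.001]
force: [0.3, -0.2, -3.4]
gripper_width: 0.0561
grip_force: 54.0
```

```bash
python3 - <<'E'
from h import *
c=camera("side");s=telemetry.read_state();print(s["eef_pos"].round(4),s["gripper_width"])
cv2.imwrite("pics/c3.png",cv2.resize(c["frame"][90:390,180:500],(640,600))[...,::-1])
c=camera("top");P=cloud(c);np.savez("top2",P=P,f=c["frame"])
# crate: rim points (near z .05) in original view
P=np.load("top.npz")["P"]
m=np.zeros((480,640),bool);m[215:285,228:288]=1
q=P[m&(P[...,2]>.036)&(P[...,2]<.06)]
for n,k in dict(wallR=q[:,1]<.16,div=(q[:,1]>.25)&(q[:,1]<.29),bot=q[:,0]<.485,top=q[:,0]>.60).items():
    print(n,k.sum(),np.percentile(q[k],[5,50,95],axis=0).round(3).tolist())
fl=P[m&(P[...,2]<.012)&(P[...,2]>0)&(P[...,1]>.15)&(P[...,1]<.26)&(P[...,0]>.475)&(P[...,0]<.605)];print("floor",fl.min(0).round(3),fl.max(0).round(3),np.median(fl,0).round(4))
E
```

```text
[ 0.5807 -0.0242  0.1619] 0.056734096555044015
wallR 125 [[0.467, 0.14, 0.042], [0.538, 0.144, 0.049], [0.61, 0.154, 0.054]]
div 168 [[0.47, 0.255, 0.037], [0.549, 0.271, 0.044], [0.617, 0.284, 0.052]]
bot 129 [[0.465, 0.145, 0.038], [0.469, 0.218, 0.048], [0.481, 0.284, 0.054]]
top 154 [[0.606, 0.145, 0.038], [0.613, 0.221, 0.048], [0.617, 0.283, 0.054]]
floor [0.475 0.15  0.   ] [0.605 0.26  0.012] [0.5399 0.2063 0.0048]
```

View pics/c3.png

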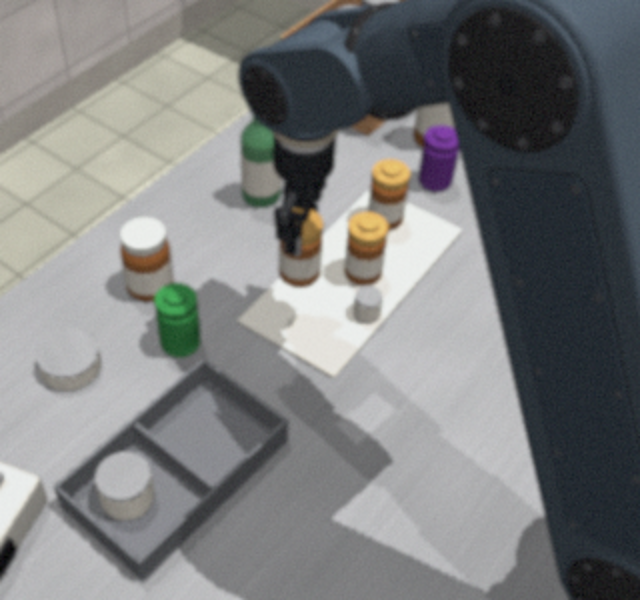

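The jar is held upright, clear of the tray. The bay centre comes out at about (0.541, 0.2065). Carrying it over.

Call:
{"op": "step_arm", "data": {"rows": [2, -15, 0, 0, 40, 6, -45, 0, 0, 40, 12, -85, 0, 0, 40, 17, -125, 0, 0, 40, 22, -163, 0, 0, 40]}}

```text
time_s: 22.95
eef_pos: [0.5525, 0.1402, 0.1624]
eef_rot: [-0.0, 0.989, 0.151, -0.0]
force: [1.2, 0.3, -3.7]
gripper_width: 0.0567
grip_force: 54.3
```

Call:
{"op": "step_arm", "data": {"rows": [4, -32, 0, 0, 40, 7, -54, 0, 0, 40, 9, -69, 0, 0, 40, 9, -69, 0, 0, 40, 9, -69, 0, 0, 40]}}

```text
time_s: 23.45
eef_pos: [0.5414, 0.2062, 0.1625]
eef_rot: [0.0, 0.989, 0.151, -0.0]
force: [-0.4, 0.5, -4.2]
gripper_width: 0.0568
grip_force: 54.3
```

Call:
{"op": "step_arm", "data": {"rows": [0, 0, 0, 0, 40, 0, 0, 10, 0, 40, 0, 0, 22, 0, 40, 0, 0, 36, 0, 40, 0, 0, 50, 0, 40]}}

```text
time_s: 23.95
eef_pos: [0.5412, 0.2061, 0.111]
eef_rot: [0.0, 0.989, 0.151, -0.0]
force: [1.0, -0.3, -4.0]
gripper_width: 0.0565
grip_force: 54.3
```

Call:
{"op": "step_arm", "data": {"rows": [0, 0, 10, 0, 40, 0, 0, 20, 0, 40, 0, 0, 28, 0, 40, 0, 0, 34, 0, 40, 0, 0, 36, 0, 40]}}

```text
time_s: 24.45
eef_pos: [0.5413, 0.2064, 0.0761]
eef_rot: [0.0, 0.989, 0.151, -0.0]
force: [0.5, 0.5, -4.0]
gripper_width: 0.0568
grip_force: 54.3
```

Call:
{"op": "step_arm", "data": {"rows": [0, 0, 0, 0, 40, 0, 0, 0, 0, 40, 0, 0, 0, 0, 40, 0, 0, 0.5, 0, 40, 0, 0, 1, 0, 40]}}

```text
time_s: 24.95
eef_pos: [0.5416, 0.2065, 0.0759]
eef_rot: [-0.0, 0.989, 0.151, 0.0]
force: [-0.4, 0.1, -4.0]
gripper_width: 0.0566
grip_force: 54.3
```

Call:
{"op": "step_arm", "data": {"rows": [0, 0, 0.8, 0, 40, 0, 0, 1.6, 0, 40, 0, 0, 2.4, 0, 40, 0, 0, 3.2, 0, 40, 0, 0, 4, 0, 40]}}

```text
time_s: 25.45
eef_pos: [0.5414, 0.2064, 0.0716]
eef_rot: [-0.0, 0.989, 0.151, -0.0]
force: [0.2, -0.5, -3.5]
gripper_width: 0.0566
grip_force: 54.3
```

Call:
{"op": "step_arm", "data": {"rows": [0, 0, 0.2, 0, 40, 0, 0, 0.4, 0, 40, 0, 0, 0.6, 0, 40, 0, 0, 0.8, 0, 40, 0, 0, 1, 0, 40]}}

```text
time_s: 25.95
eef_pos: [0.5415, 0.2064, 0.0707]
eef_rot: [-0.0, 0.989, 0.151, 0.0]
force: [0.2, -0.5, -4.6]
gripper_width: 0.0564
grip_force: 54.3
```

Call:
{"op": "step_arm", "data": {"rows": [0, 0, 0.2, 0, 40, 0, 0, 0.4, 0, 40, 0, 0, 0.6, 0, 40, 0, 0, 0.8, 0, 40, 0, 0, 0.8, 0, 40]}}

```text
time_s: 26.45
eef_pos: [0.5417, 0.2065, 0.0703]
eef_rot: [-0.0, 0.989, 0.151, 0.0]
force: [-1.8, -1.6, 3.4]
gripper_width: 0.0568
grip_force: 54.9
```

Touchdown. Opening slowly, then retreating straight up.

Call:
{"op": "step_arm", "data": {"rows": [0, 0, 0, 0, 66, 0, 0, 0, 0, 70, 0, 0, 0, 0, 75, 0, 0, 0, 0, 85, 0, 0, 0, 0, 100], "grip_force": 20}}

```text
time_s: 26.95
eef_pos: [0.5415, 0.2065, 0.0699]
eef_rot: [-0.0, 0.989, 0.151, 0.0]
force: [1.0, 0.2, 0.3]
gripper_width: 0.0846
grip_force: 0.0
```

Call:
{"op": "step_arm", "data": {"rows": [0, 0, 0, 0, 100, 0, 0, 0, 0, 100, 0, 0, 0, 0, 100, 0, 0, -5, 0, 100, 0, 0, -15, 0, 100]}}

```text
time_s: 27.45
eef_pos: [0.5412, 0.2063, 0.0849]
eef_rot: [0.0, 0.989, 0.151, -0.001]
force: [-0.1, -0.6, 0.7]
gripper_width: 0.0852
grip_force: 0.0
```

Call:
{"op": "step_arm", "data": {"rows": [0, 0, -20, 0, 100, 0, 0, -45, 0, 100, 0, 0, -70, 0, 100, 0, 0, -100, 0, 100, 0, 0, -130, 0, 100]}}

```text
time_s: 27.95
eef_pos: [0.5413, 0.2064, 0.217]
eef_rot: [-0.0, 0.989, 0.151, 0.0]
force: [-0.1, 1.1, 0.0]
gripper_width: 0.0856
grip_force: 0.0
```

Call:
{"op": "step_arm", "data": {"rows": [0, 0, 0, 0, 100, 0, 0, 0, 0, 100, 0, 0, 0, 0, 100, 0, 0, 0, 0, 100, 0, 0, 0, 0, 100]}}

```text
time_s: 28.45
eef_pos: [0.5412, 0.2064, 0.2141]
eef_rot: [0.0, 0.989, 0.151, -0.001]
force: [-0.2, -0.4, -0.1]
gripper_width: 0.0856
grip_force: 0.0
```

```bash
python3 - <<'E'
from h import *
c=camera("side");P=cloud(c);s=telemetry.read_state();print(s["eef_pos"].round(4),s["force"].round(1),s["time_s"])
cv2.imwrite("pics/c4.png",cv2.resize(c["frame"][150:390,180:440],(650,600))[...,::-1])
h=cv2.cvtColor(c["frame"],cv2.COLOR_RGB2HSV);g=(h[...,0]>17)&(h[...,0]<32)&(h[...,1]>130)&(h[...,2]>110)&(P[...,2]>.09)&(P[...,2]<.13)
for a,b in((.1,.3),(-.07,.03),(-.2,-.1),(-.32,-.22)):
    q=P[g&(P[...,1]>a)&(P[...,1]<b)];print(len(q),len(q) and np.r_[np.median(q,0),np.percentile(q[:,2],95)].round(4))
E
```

```text
[0.5413 0.2064 0.2142] [-1.  -0.1 -0.2] 28.5
361 [0.5399 0.2102 0.1041 0.107 ]
0 0
227 [ 0.5517 -0.1416  0.1095  0.1181]
0 0
```

View pics/c4.png

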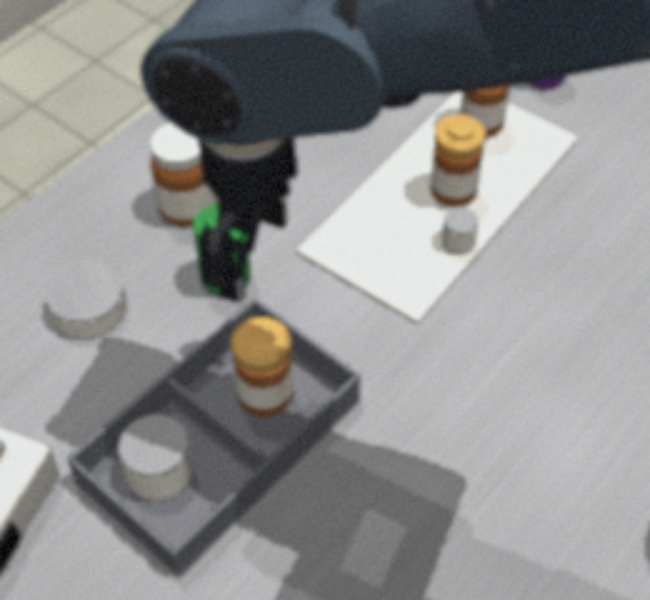

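The jar stands upright in the empty bay at crop (263,365) with its button down, released. The middle jar is unmoved and the right one, partly hidden by the arm, still stands on the tray.

```bash
python3 -c "
from h import *
print(ticket.job_done())"
```

```text
the job is handed in; nothing more can be done
None
```

I found the bad jar: it was the leftmost on the tray, and its button snapped over at about 7 N. It now stands upright and released in the empty bay of the reject crate. The two good jars are still on the tray and the job is handed in, but no verdict came back.

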